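# Pack an inverter tray: interlock two power modules and clip in the control board

### The job

Fit the orange and the blue power module into the black-walled tray like jigsaw pieces, turned so that the orange tab locks into the blue socket and the orange notch takes the yellow rib, both lying flat and fully down, flush with the rim; do not force or slam them. Then take the green board from its rack and press it upright, fully home, into the sprung green clip on the tray. Leave the meter, the fan and the screwdriver where they lie, and let go of everything.

Things in the scene. Friction and masses are not known exactly. Their poses are not given: they have to be found in the camera images.
- tray: Fixed tray; origin at the centre of the underside of its cavity part, on the table; z up, axes as follows. Steel floor 6 thick. Cavity 94 (x, -47..47) by 184 (y, -92..92) mm, black walls 8 thick whose tops are 22 above the table (16 above the floor). Yellow rib on the -y end wall: x -28..-12, y -92..-80, as high as the walls. The floor runs on beyond the +x wall to x = 112 and carries the edge clip there. Its yaw is within 0.35 rad of the world axes.
- seat_orange (a point): Where the orange module's origin lies when it is home: on the cavity floor, at x 0, y -42, z 6 mm of the tray. Axes as the tray's; home, the module's axes agree with them.
- seat_blue (a point): Where the blue module's origin lies when it is home: at x 0, y 57, z 6 mm of the tray. Axes as the tray's; home, the module's axes agree with them.
- clip (a point): Bottom middle of the edge clip, where the board's origin lies when it is home: x 85, y 0, z 6 mm of the tray. Axes as the tray's. The clip is two bright green jaws 100 long (along y) and 33 high, 2.5 to 3 apart at rest, flaring to 16 apart at the top; each is sprung and yields along x up to 8 mm. Pressing the board home takes 5 to 10 N. An aluminium end post (10 thick, 28 high) stands at each end, 122 apart inside, rising from the tray floor.
- orange_module: Orange power module, about 0.4 kg (may vary). Origin on the underside, below the middle of its fin block; z up. Slab 16 thick: x -45..45, y -48..41 mm, with a notch x -30..-10 cut in from y -48 to -36, and a T-shaped tab on the +y side: neck x 0..20, y 41..55, head x -8..28, y 55..69. On it a silver fin block to grip: 30 (x) by 50 (y), over the origin, z 16..50. 2 mm gaps when home. Starts flat on the table, yaw within 1.7 rad.
- blue_module: Blue power module, about 0.4 kg (may vary). Origin on the underside, below the middle of its fin block; z up. Slab 16 thick: x -45..45, y -56..33 mm, with a T-shaped socket cut in from its -y side: throat x -2..22, y -56..-46, pocket x -10..30, y -46..-28. On it a dark fin block to grip: 30 (x) by 50 (y), over the origin, z 16..50. 2 mm gaps when home. Starts flat on the table, yaw within 1.7 rad.
- board: Green control board with a red grip bar, about 0.15 kg, standing upright in the slot of its rack. Origin at the middle of its lower edge; z up, y along it. Board 8 thick (x), 110 long (y), 64 high; on top of it the grip bar, 14 thick (x) by 64 (y), z 64..82 mm. It may go into the clip either way round.
- rack: Fixed black rack on the table; origin under its centre. Base 60 by 140 by 6 mm; the board stands on the base in a slot 12 wide (x), 117 long (y), whose walls rise to 28 mm.
- meter: Bystander: red multimeter 88 x 180 x 46 mm lying flat, long side along its y; origin under its centre. Leave it.
- fan: Bystander: black square cooling fan 90 x 90 x 25 mm; origin under its centre. Leave it.
- driver: Bystander: screwdriver lying along its x, handle to -x. Leave it.
Not all that is in view belongs to the job. What is shaped like the board but purple or turquoise is not meant.

How it is judged:
By the outcome, as a careful person would: the job done as asked, in the order asked, and still so for the second after the job is handed in, with the robot touching nothing.
It also fails if it takes over 72 s, if anything falls off the work surface, if the arm or the gripper's body presses on something with over 40 N, if the wrist force passes 120 N, or if a joint passes its speed limit or range.

### The arm

A 6-joint arm with a two-finger parallel gripper is mounted at the origin on the work surface. World frame = base frame: x ahead of the robot, y to its left, z up, the work surface at z = 0. Lengths are in m, angles in rad, forces in N, time in s.
With the tool pointing down it reaches from about 0.375 to 0.975 m from the base axis. Payload 3.8 kg.
Tool frame: the origin (TCP) lies midway between the tips of the shut fingers; the grasp point (between the pads) lies 19 mm behind it; x points along the fingers, y is the direction in which the jaws open and shut, and the axes are right-handed (so a half turn about x gives the same grasp; the last joint's range is limited). The gripper opens to 88 mm and grips with 3 to 60 N. Pads are 18 mm wide; open, the fingers measure 123 mm over their backs; the gripper's body (75 mm by 187 mm) begins 45 mm behind the grasp point.
Start: joints at [-1.383, 0.264, 1.604, -0, 1.274, -0.037], TCP at [0.15, -0.658, 0.239] pointing down, gripper open.
Joint ranges: [-2.63, 2.63], [-0.94, 2.18], [0.31, 2.57], [-1.31, 4.45], [0, 2.66], [-2.55, 2.55]. Speed limits (rad/s): [2.57, 2.57, 3.14, 3.14, 3.14, 3.14].

### API

Orientations are given as a rotation vector (axis times angle).
In Python, from cell import manip, inverse_kinematics, cams, order gives the robot as it stands. Calls block until the motion is done:
- manip.move_pose(position, orientation): joint-space move of the TCP to a pose.
- manip.move_linear(position, rate=0.15, rot=None): straight line of the TCP; rot=None keeps the orientation; rate is the mean speed in m/s.
- manip.set_joints(angles): joint-space move.
- manip.set_gripper(opening, force=None): finger opening in m; force is the grip in N (None keeps the last); returns when the fingers have stopped.
- manip.dwell(seconds).
- inverse_kinematics(position, orientation): joint angles nearest the present ones, or None.
- manip.state(): the state.
- cams.capture(name): name is "scene" or "top"; returns a dict with "image" (420x560x3 uint8, blue, green, red), "z_map" (420x560 float32, m along the optical axis (not along the pixel's ray), 0 where there is no reading), "intrinsics" (3x3 intrinsics, pixels), "k1" (the pictures are not rectified: a ray, as slopes to the right and down, at radius r is drawn at 1 + k1 r^2 times it, then the intrinsics apply), "position" and "orientation" of the camera in the world. Camera axes: x right, y down, z forward; pixel columns grow to the right and rows downward; lengths in m; the calibration is good to about 2 mm. A picture is of the moment at which its call begins.
A pose or a line that the arm cannot do raises manip.IKError and nothing moves.
- order.close_job(): hands the job in, once; it reports no verdict.
The state is a dict: "clock": time; "joint_pos": joint angles; "joint_velocities": joint speeds; "tau": joint torques, N m; "tool_pos": TCP position; "tcp_rot": TCP orientation; "contact_force": force on the tool from outside, world axes, zero at the start; "moment": the same for the moment, N m; "gripper_width": finger opening in m.
Only numpy, scipy, OpenCV 4.12 (cv2) and the standard library are available. Lean on these libraries where they do the work, as an engineer would, in place of code of your own. Each camera call takes 0.05 s, during which the arm holds its last target. There are 200 camera calls.

## Working session

There is one attempt and no reset: what is moved stays moved. The work goes in short steps, each a Python script; the robot and the scene stay as the last script left them, time stands still between calls to the robot, and variables do not carry over. Pictures are saved under pics/ and viewed, about 8 in all and at most 12, crops included, and the job is handed in when it is done.

```bash
ls; mkdir -p pics; python3 - <<'E'
from cell import manip,cams
import cv2,numpy as np
ims=[]
for n in("top","scene"):
    c=cams.capture(n); cv2.imwrite(f'pics/{n}0.png',c["image"]); np.savez(f'{n}0.npz',**c)
    print(n,c["intrinsics"].tolist(),c["k1"],c["position"],c["orientation"])
print(manip.state())
E
```

```text
pics
top [[389.0477280768682, 0.0, 280.5703758160317], [0.0, 389.0477280768682, 210.06474534002052], [0.0, 0.0, 1.0]] -0.057920777241737643 [ 0.44801005 -0.14318852  0.99102709] [-2.17582389  2.11745047 -0.15205859]
scene [[388.9699929623594, 0.0, 279.9938540629468], [0.0, 388.9699929623594, 211.63686139974715], [0.0, 0.0, 1.0]] 0.02937268651878517 [1.00058398 0.47403026 1.0322703 ] [-0.84374658 -2.68721762  0.87679758]
{'clock': 0.1, 'joint_pos': array([-1.38290522e+00,  2.64636142e-01,  1.60520597e+00, -2.79479237e-05,
        1.27372061e+00, -3.68540398e-02]), 'joint_velocities': array([ 9.33844924e-04, -3.78744696e-04, -2.29674472e-03,  1.10220766e-03,
       -5.31889454e-04,  5.35619428e-05]), 'tau': array([ 1.42767303e-04, -5.03617036e+01, -3.58072650e+01,  7.30662933e-02,
        2.33550870e-02, -5.51383630e-05]), 'tool_pos': array([ 0.15033005, -0.65739603,  0.23755759]), 'tcp_rot': array([ 2.10317855,  0.23944608, -2.10354955]), 'contact_force': array([-0.077707  , -0.29911351, -0.32386012]), 'moment': array([-0.02431553, -0.03629119,  0.08623066]), 'gripper_width': 0.0884446788881615}
```

View pics/top0.png

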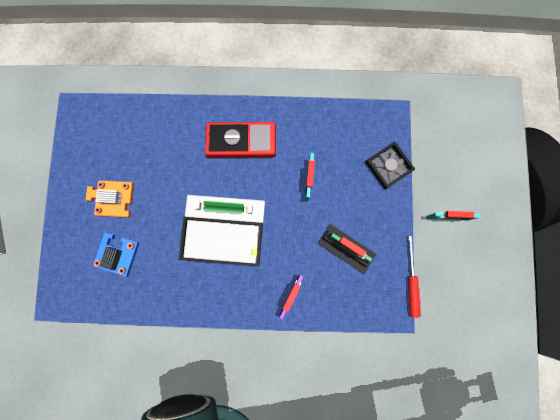

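View pics/scene0.png

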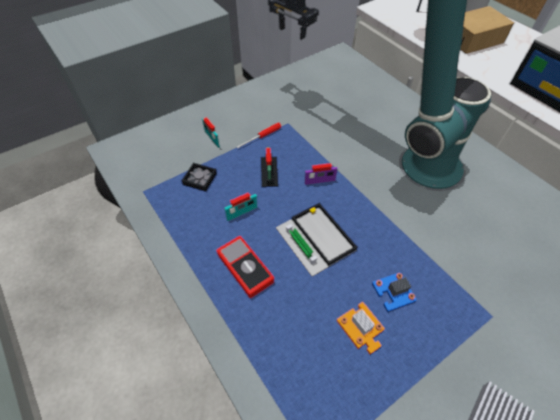

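```bash
cat > h.py <<'E'
import numpy as np,cv2
from scipy.spatial.transform import Rotation as R
def ray(c,px):
    K=c["intrinsics"];k=float(c["k1"]);px=np.atleast_2d(px).astype(float)
    d=np.c_[(px[:,0]-K[0,2])/K[0,0],(px[:,1]-K[1,2])/K[1,1]];s=d.copy()
    for _ in range(10): s=d/(1+k*(s**2).sum(1,keepdims=True))
    return R.from_rotvec(c["orientation"]).apply(np.c_[s,np.ones(len(s))])
def plane(c,px,z):
    v=ray(c,px);return (c["position"]+v*((z-c["position"][2])/v[:,2])[:,None])[:,:2]
def rect(c,z,x0,x1,y0,y1,ppm=2000):
    "metric top-down resampling of picture at height z: col<- -y, row <- -x"
    xs=np.arange(x1,x0,-1/ppm);ys=np.arange(y1,y0,-1/ppm);Y,X=np.meshgrid(ys,xs)
    p=np.c_[X.ravel(),Y.ravel(),np.full(X.size,z)]-c["position"]
    q=R.from_rotvec(c["orientation"]).inv().apply(p);s=q[:,:2]/q[:,2:]
    s=s*(1+float(c["k1"])*(s**2).sum(1,keepdims=True));K=c["intrinsics"]
    u=(s[:,0]*K[0,0]+K[0,2]).reshape(X.shape).astype('f4');v=(s[:,1]*K[1,1]+K[1,2]).reshape(X.shape).astype('f4')
    return cv2.remap(c["image"],u,v,cv2.INTER_CUBIC)
E
python3 - <<'E'
from h import *
c=dict(np.load('top0.npz'));I=c["image"]
for n,p in dict(orange=(110,198),blue=(115,255),rack=(348,248),tray=(222,242),meter=(240,140)).items(): print(n,plane(c,p,0.016))
cr=lambda a,b,w,h,f:cv2.resize(I[b:b+h,a:a+w],None,fx=f,fy=f,interpolation=cv2.INTER_CUBIC)
A=cr(80,170,66,120,5);B=cr(310,215,74,70,5);C=cr(170,185,105,90,4)[:250,:370]
o=np.zeros((600,700,3),'u1');o[:,:330]=A;o[:350,330:]=B;o[350:,330:]=C
cv2.imwrite('pics/crop1.png',o)
E
```

```text
orange [[0.60741131 0.29932662]]
blue [[0.4623815  0.27364414]]
rack [[ 0.49673248 -0.311383  ]]
tray [[0.50319152 0.00447909]]
meter [[ 0.76951659 -0.02939143]]
```

View pics/crop1.png

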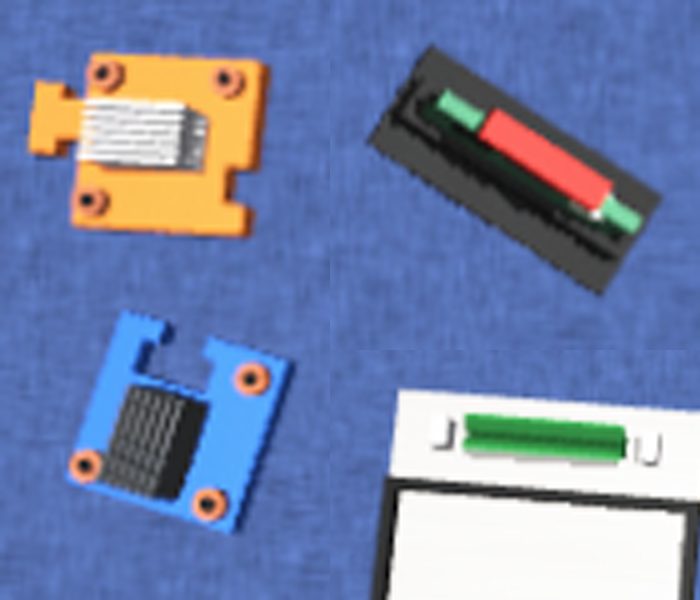

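```bash
cat >> h.py <<'E'
def pts(c,mask,z,x0,x1,y0,y1):
    "subpixel contour points (world xy at height z) of mask(rectified image)"
    im=rect(c,z,x0,x1,y0,y1);m=mask(im).astype('u1')
    m=cv2.morphologyEx(m,cv2.MORPH_OPEN,np.ones((3,3),'u1'))
    cs=cv2.findContours(m,cv2.RETR_LIST,cv2.CHAIN_APPROX_NONE)[0]
    P=np.vstack([k[:,0] for k in cs if len(k)>60]).astype(float)
    return np.c_[x1-P[:,1]/2000,y1-P[:,0]/2000]
def fit(P,edges,pose,tol=(.012,.006,.003,.002,.002,.002),zs=None):
    """P: list of point sets, edges: (ax,ay,bx,by,[set idx]) segments in mm, LSQ pose x,y,yaw of points against assigned line segments"""
    x,y,t=pose
    for tl in tol:
        A=[];B=[];E=[]
        for i,e in enumerate(edges):
            a=np.array(e[:2])/1e3;b=np.array(e[2:4])/1e3;L=np.linalg.norm(b-a);u=(b-a)/L;n=np.array([u[1],-u[0]])
            Q=P[e[4] if len(e)>4 else 0];c,s=np.cos(t),np.sin(t);l=(Q-[x,y])@np.array([[c,-s],[s,c]])
            al=(l-a)@u;d=(l-a)@n;k=(al>.004)&(al<L-.004)&(abs(d)<tl)
            if k.sum()<5: continue
            w=1/np.sqrt(k.sum()/L/2000) if k.sum()>L*2000 else 1
            nw=np.array([c*n[0]-s*n[1],s*n[0]+c*n[1]]);r=l[k]
            A.append(w*np.c_[np.full(k.sum(),nw[0]),np.full(k.sum(),nw[1]),(-r[:,1]*n[0]+r[:,0]*n[1])]);B.append(w*d[k]);E.append((i,int(k.sum()),round(1e3*float(np.median(d[k])),2)))
        g=np.linalg.lstsq(np.vstack(A),np.hstack(B),rcond=None)[0];x,y,t=x+g[0],y+g[1],t+g[2]
    return np.array([x,y,t]),E
def poly(v): return [(*v[i],*v[(i+1)%len(v)]) for i in range(len(v))]
ORANGE=poly([(45,-48),(45,41),(20,41),(20,55),(28,55),(28,69),(-8,69),(-8,55),(0,55),(0,41),(-45,41),(-45,-48),(-30,-48),(-30,-36),(-10,-36),(-10,-48)])
BLUE=poly([(45,-56),(45,33),(-45,33),(-45,-56),(-2,-56),(-2,-46),(-10,-46),(-10,-28),(30,-28),(30,-46),(22,-46),(22,-56)])
f=lambda im:im.astype(int)
mo=lambda im:(f(im)[...,2]>195)&(f(im)[...,2]-f(im)[...,0]>100)
mb=lambda im:(f(im)[...,0]>205)&(f(im)[...,0]-f(im)[...,2]>110)
mw=lambda im:f(im).min(2)>130
E
python3 - <<'E'
from h import *
for n in("top","scene"):
    c=dict(np.load(n+'0.npz'))
    for z in(.016,.010):
      P=pts(c,mo,z,.5,.72,.2,.42);print(n,z,'orange',*fit([P],ORANGE,(.607,.305,-.05)))
      P=pts(c,mb,z,.36,.56,.18,.37);print(n,z,'blue',*fit([P],BLUE,(.455,.285,1.25)))
    W=(.42,.68,-.15,.15);P=[pts(c,mw,.022,*W),pts(c,mw,.006,*W)]
    near,far=0,1
    T=[(47,-92,47,92),(47,92,-47,92),(-47,92,-47,-92),(-47,-92,-28,-92),(-12,-92,47,-92)]
    out=[]
    for e in T:
        u=np.array(e[2:])-e[:2];nn=np.array([u[1],-u[0]]);
        if nn@((0.503,.004)-c["position"][:2]+0)>0: pass
        mid=(np.array(e[:2])+e[2:])/2e3; 
        cam=c["position"][:2]-np.array([.503,.004])
        nn=mid.copy(); nn=np.array([np.sign(mid[0]),0]) if abs(e[0]-e[2])<1 else np.array([0,np.sign(mid[1])])
        out.append((*e,near if nn@(cam-mid)>0 else far))
    print(n,'tray',*fit(P,out,(.503,.004,-.06)),[o[4] for o in out])
    # wall outline black->mat/white : outer edge check
I=dict(np.load('top0.npz'))["image"]
cv2.imwrite('pics/d.png',I)
E
```

```text
top 0.016 orange [ 0.60696135  0.29498796 -0.02766784] [(0, 162, -0.18), (1, 34, 0.14), (2, 12, 0.65), (4, 12, -0.65), (5, 56, 0.06), (6, 12, -0.28), (8, 12, -0.22), (9, 62, -0.01), (10, 162, -0.15), (11, 14, 0.04), (12, 8, 0.69), (13, 24, -0.44), (14, 8, 0.27), (15, 94, 0.08)]
top 0.016 blue [0.45426919 0.2781919  1.31743707] [(0, 136, 0.61), (1, 170, 0.56), (2, 157, 0.57), (3, 67, 0.89), (6, 18, 0.37), (7, 101, 0.08), (8, 19, 0.26), (11, 27, 1.08)]
top 0.01 orange [ 0.60792964  0.29768963 -0.02770223] [(0, 162, 0.02), (1, 34, 0.41), (2, 12, 0.69), (4, 12, -0.13), (5, 56, 0.38), (6, 12, -0.28), (8, 12, -0.24), (9, 62, 0.24), (10, 162, 0.1), (11, 14, 0.24), (12, 8, 0.72), (13, 24, 0.25), (14, 8, 0.24), (15, 94, 0.38)]
top 0.01 blue [0.45430338 0.28072012 1.31938639] [(0, 137, 0.93), (1, 174, 0.82), (2, 157, 0.84), (3, 66, 1.16), (6, 19, 0.37), (7, 105, 0.15), (8, 20, 0.15), (11, 25, 1.47)]
top tray [ 0.50573404  0.00849673 -0.05488797] [(0, 351, 0.83), (1, 172, 0.28), (2, 352, 0.84), (3, 22, 0.47), (4, 102, 0.29)] [1, 1, 0, 0, 0]
scene 0.016 orange [ 0.60570001  0.29565653 -0.0245135
[... 221 characters left out ...]
 0.016 blue [0.45039775 0.2788665  1.26796429] [(0, 68, -1.1), (2, 83, -1.0), (3, 47, 0.98), (6, 20, -1.21), (7, 10, -1.08), (11, 28, -0.8)]
scene 0.01 orange [ 0.60339604  0.2946596  -0.02636117] [(0, 132, -1.02), (1, 10, -1.03), (2, 12, -0.77), (4, 12, -0.59), (5, 56, -0.72), (6, 12, -0.93), (8, 12, -1.28), (9, 48, -1.0), (10, 134, -1.06), (11, 14, -0.77), (12, 8, -1.25), (14, 9, -0.78), (15, 94, -0.8)]
scene 0.01 blue [0.4473888  0.27717656 1.27759702] [(0, 93, -1.12), (2, 85, -1.0), (3, 47, 0.73), (6, 19, -1.23), (7, 9, -1.14), (11, 29, -0.63)]
scene tray [ 0.50434253  0.00877135 -0.05174617] [(0, 339, 0.55), (1, 163, -0.29), (2, 346, 0.57), (3, 15, 0.42), (4, 94, -0.52)] [0, 0, 1, 1, 1]
```

```bash
cat >> h.py <<'E'
TR=np.array([.5050,.0086,-.0535]); OR=np.array([.6063,.2953,-.0265]); BL=np.array([.4536,.2785,1.317])
def rv(yaw,sg=1):
    "tool down, jaw axis along world yaw (sg -1: half turn)"
    y=sg*np.array([np.cos(yaw),np.sin(yaw),0]);x=np.array([0,0,-1.]);return R.from_matrix(np.c_[x,y,np.cross(x,y)]).as_rotvec()
def loc(T,x,y):
    c,s=np.cos(T[2]),np.sin(T[2]);return np.array([T[0]+c*x-s*y,T[1]+s*x+c*y])
E
python3 - <<'E'
from h import *
from cell import *
so,sb=loc(TR,0,-.042),loc(TR,0,.057)
for n,a,b in(("o",OR,so),("b",BL,sb)):
  for sg in(1,-1):
    j=inverse_kinematics([*a[:2],.1],rv(a[2],sg));k=inverse_kinematics([*b,.1],rv(TR[2],sg));print(n,sg,j,k)
c=loc(TR,.085,0);print(c)
for sg in(1,-1): print('clip',inverse_kinematics([*c,.15],rv(TR[2],sg)))
sg=1 if inverse_kinematics([*OR[:2],.1],rv(OR[2],1)) is not None and inverse_kinematics([*so,.1],rv(TR[2],1)) is not None else -1
if abs(inverse_kinematics([*OR[:2],.1],rv(OR[2],sg))[5])>2.5: sg=-sg
print('use',sg)
manip.move_pose([*OR[:2],.12],rv(OR[2],sg))
manip.move_linear([*OR[:2],.022],rate=.12)
s0=manip.state();manip.set_gripper(.0,force=30);s=manip.state()
print(s0["contact_force"],s["contact_force"],s["gripper_width"],s["clock"],s["tool_pos"])
for n in("top","scene"):
    c=cams.capture(n); np.savez(f'{n}1.npz',**c)
    for z in (.016,):
        P=pts(c,mo,z,.5,.72,.2,.42);print(n,*fit([P],ORANGE,OR))
E
```

```text
o 1 [ 4.16305501e-01  3.73097465e-01  1.72946463e+00 -4.44089210e-16
  1.03903056e+00  4.42805501e-01] [-1.15656382e-01  7.35339777e-02  2.10002229e+00 -4.44089210e-16
  9.68036383e-01 -6.21563824e-02]
o -1 None None
b 1 [ 5.03835889e-01  1.25787461e-01  2.04206391e+00 -4.44089210e-16
  9.73741288e-01 -8.13164111e-01] [ 7.96255168e-02  8.91304375e-02  2.08303323e+00 -4.44089210e-16
  9.69428987e-01  1.33125517e-01]
b -1 [ 5.03835889e-01  1.25787461e-01  2.04206391e+00 -4.44089210e-16
  9.73741288e-01  2.32842854e+00] None
[0.58987838 0.00405467]
clip [-3.53500100e-02  1.75432319e-01  1.88128714e+00 -4.44089210e-16
  1.08487319e+00  1.81499900e-02]
clip None
use 1
[-0.03790363  0.38664005  0.62072068] [ 1.32899538  0.39565253 -0.39006074] 0.029821120874118576 5.6667 [0.60640849 0.2953166  0.02196234]
top [ 0.60698958  0.2948645  -0.0343974 ] [(0, 88, -0.56), (10, 110, -0.33), (11, 14, 0.19), (12, 8, 0.68), (13, 24, 0.07), (14, 8, 0.55), (15, 94, 0.01)]Traceback (most recent call last):
  File "<stdin>", line 19, in <module>
  File "h.py", line 23, in pts
    P=np.vstack([k[:,0] for k in cs if len(k)>60]).astype(float)
      ~~~~~~~~~^^^^^^^^^^^^^^^^^^^^^^^^^^^^^^^^^^^
    return _nx.concatenate(arrs, 0, dtype=dtype, casting=casting)
           ~~~~~~~~~~~~~~~^^^^^^^^^^^^^^^^^^^^^^^^^^^^^^^^^^^^^^^
ValueError: need at least one array to concatenate
```

```bash
cat >> h.py <<'E'
OFF=[(0,0),(1.2,0),(-1.2,0),(0,1.2),(0,-1.2),(1.5,1.5),(-1.5,1.5),(1.5,-1.5),(-1.5,-1.5),(2.5,0),(-2.5,0),(0,2.5),(0,-2.5)]
def place(manip,seat,ztcp,lim=7,top=.026):
    "guarded lowering of held module at tray point seat; ztcp = TCP height above the underside"
    f0=manip.state()["contact_force"].copy()
    for ox,oy in OFF:
        p=loc(TR,seat[0]+ox/1e3,seat[1]+oy/1e3);z=top;manip.move_linear([*p,z+ztcp],rate=.06)
        while 1:
            z-=.002;manip.move_linear([*p,z+ztcp],rate=.05);s=manip.state();df=s["contact_force"]-f0
            if np.linalg.norm(df)>lim or z<.0058: break
        print((ox,oy),'bottom z %.4f'%(s["tool_pos"][2]-ztcp),'cmd %.4f'%z,df.round(1),s["moment"].round(2),'t %.1f'%s["clock"])
        if s["tool_pos"][2]-ztcp<.0085: return True
    return False
E
python3 - <<'E'
from h import *
from cell import *
p=manip.state()["tool_pos"]
manip.move_linear([*p[:2],.09],rate=.15)
so=loc(TR,0,-.042)
manip.move_pose([*so,.07],rv(TR[2]))
manip.dwell(.2);s=manip.state();print(s["contact_force"],s["moment"],s["gripper_width"],s["clock"])
print(place(manip,(0,-.042),.022))
print(manip.state()["tool_pos"])
E
```

```text
[ 0.35833653 -0.83454099 -4.01404704] [-0.0722628  -0.06432204 -0.00851528] 0.029863693425250224 7.8667
(0, 0) bottom z 0.0059 cmd 0.0040 [-6.3  1.6 15.2] [0.06 0.97 0.  ] t 11.1
True
[ 0.50273035 -0.03333462  0.02785426]
```

```bash
python3 - <<'E'
from h import *
from cell import *
p=manip.state()["tool_pos"]
manip.set_gripper(.055)
manip.move_linear([*p[:2],.11],rate=.15)
manip.set_gripper(.075)
manip.move_pose([*BL[:2],.12],rv(BL[2]))
O0=np.array([*loc(TR,0,-.042),TR[2]])
for n in("top","scene"):
    c=cams.capture(n); np.savez(f'{n}2.npz',**c)
    try:
        P=pts(c,mo,.022,.42,.6,-.14,.07);F,E=fit([P],ORANGE,O0);print(n,F-O0,E)
    except Exception as e: print(n,e)
cv2.imwrite('pics/t2.png',cv2.resize(np.load('top2.npz')["image"][170:290,80:290],None,fx=3.5,fy=3.5))
manip.move_linear([*BL[:2],.022],rate=.12)
manip.set_gripper(.0,force=30);s=manip.state()
print(s["contact_force"],s["gripper_width"],s["clock"],s["tool_pos"])
c=cams.capture("top");
P=pts(c,mb,.016,.36,.56,.18,.37);print('blue',*fit([P],BLUE,BL))
E
```

```text
top [ 0.00075394 -0.00082686  0.00025555] [(0, 166, 0.19), (1, 34, -0.37), (4, 12, -1.77), (5, 56, -0.54), (6, 12, -0.18), (8, 12, -0.44), (9, 74, -0.3), (10, 162, 0.04), (11, 14, -1.03), (13, 32, -0.31), (15, 93, -0.49)]
scene [-0.00130313 -0.00011268  0.02420085] [(0, 107, -1.08), (2, 12, -0.02), (4, 12, 0.11), (5, 56, -0.9), (8, 13, -1.45), (9, 39, -0.18), (10, 98, -1.13), (15, 39, -1.52)]
[-1.30646916 -0.59385061  0.81395506] 0.02984138663682037 15.8917 [0.4535325  0.27843114 0.02204189]
blue [0.45555187 0.27846493 1.31148307] [(0, 20, 0.25), (2, 51, 0.62), (3, 68, 0.1), (6, 19, 0.25), (8, 20, -0.81), (11, 29, -0.14)]
```

View pics/t2.png

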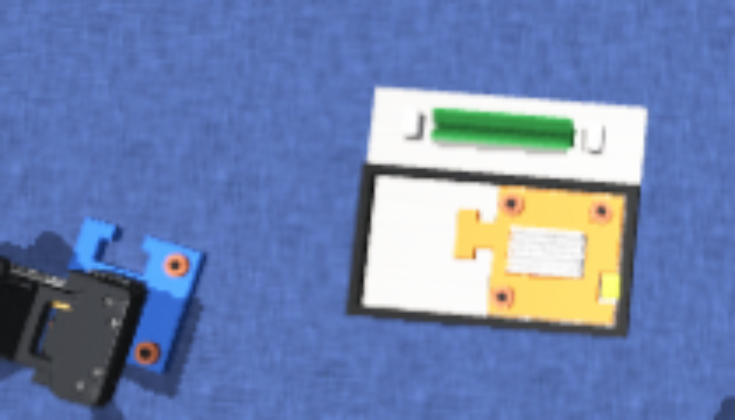

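The orange module (right half of the tray, about (555,255) in the crop) sits flat with the rib in its notch. Its fitted offset is under 1 mm in the top view. Next I place the blue one.

```bash
python3 - <<'E'
from h import *
from cell import *
p=manip.state()["tool_pos"]
manip.move_linear([*p[:2],.09],rate=.15)
manip.move_pose([*loc(TR,0,.057),.07],rv(TR[2]))
manip.dwell(.2);s=manip.state();print(s["contact_force"],s["moment"],s["gripper_width"],s["clock"])
print(place(manip,(0,.057),.022))
print(manip.state()["tool_pos"])
E
```

```text
[ 0.85344414 -0.40652463 -3.05800655] [-0.04235196 -0.07529905  0.00566969] 0.029791037561370352 17.6417
(0, 0) bottom z 0.0060 cmd 0.0040 [-7.2 -0.5 16. ] [-0.08  0.93  0.01] t 20.9
True
[0.50835987 0.06554327 0.02799445]
```

```bash
python3 - <<'E'
from h import *
from cell import *
p=manip.state()["tool_pos"]
manip.set_gripper(.055)
manip.move_linear([*p[:2],.17],rate=.2)
mr=lambda im:((f(im)[...,2]>130)&(f(im)[...,1]<110)&(f(im)[...,0]<110)).astype('u1')
for n in("top","scene"):
    c=dict(np.load(n+'0.npz'));x0,x1,y0,y1=.40,.58,-.40,-.21
    m=mr(rect(c,.088,x0,x1,y0,y1));cs=cv2.findContours(m,0,1)[0]
    k=max(cs,key=cv2.contourArea);r=cv2.minAreaRect(k);b=cv2.boxPoints(r)
    b=np.c_[x1-b[:,1]/2000,y1-b[:,0]/2000];e=b[1]-b[0];g=b[2]-b[1];e=e if np.hypot(*e)>np.hypot(*g) else g
    th=np.arctan(-e[0]/e[1]);print(n,b.mean(0),np.array(r[1])/2,th)
    print(inverse_kinematics([*b.mean(0),.14],rv(th)))
E
```

```text
top [ 0.49658027 -0.30978876] [66.46116638 18.12935448] -0.5606869
[-0.60032387  0.17693681  1.89961824  0.          1.0650376  -0.03963698]
scene [ 0.49641025 -0.3090338 ] [70.63747406 18.29211426] -0.566729
[-5.99421948e-01  1.75954934e-01  1.90077852e+00 -4.44089210e-16
  1.06485920e+00 -3.26929507e-02]
```

```bash
python3 - <<'E'
from h import *
from cell import *
B=np.array([.4965,-.3095]);o=rv(-.563)
manip.move_pose([*B,.14],o)
c=cams.capture("top");np.savez('top3.npz',**c)
for n,mk,ed,se in(("o",mo,ORANGE,-.042),("b",mb,BLUE,.057)):
    O0=np.array([*loc(TR,0,se),TR[2]]);P=pts(c,mk,.022,.42,.6,-.14,.14)
    F,E=fit([P],ed,O0);print(n,F-O0,len(E))
cv2.imwrite('pics/t3.png',cv2.resize(c["image"][170:290,160:400],None,fx=3.2,fy=3.2))
manip.set_gripper(.045)
manip.move_linear([*B,.060],rate=.1)
manip.set_gripper(.0,force=40);s=manip.state()
print(s["contact_force"],s["gripper_width"],s["clock"],s["tool_pos"])
manip.move_linear([*B,.155],rate=.12)
s=manip.state();print(s["contact_force"],s["gripper_width"],s["clock"],s["tool_pos"])
C=loc(TR,.085,0)
manip.move_pose([*C,.155],rv(TR[2]))
manip.dwell(.2);s=manip.state();print(s["contact_force"],s["moment"],s["clock"])
E
```

```text
o [ 0.00090155 -0.00075937 -0.00088487] 11
b [ 0.00138404 -0.00028147 -0.00358431] 7
[-0.53447474 -0.15149071  1.71344891] 0.013575970077412824 25.6667 [ 0.49672111 -0.30963657  0.06036102]
[-0.3244095   1.26950859 -1.67946936] 0.013174213868686408 26.6083 [ 0.49584763 -0.30905376  0.15400114]
[-0.77749424  0.17266141 -0.88333775] [-0.02164166 -0.07129926  0.00734931] 28.05
```

View pics/t3.png

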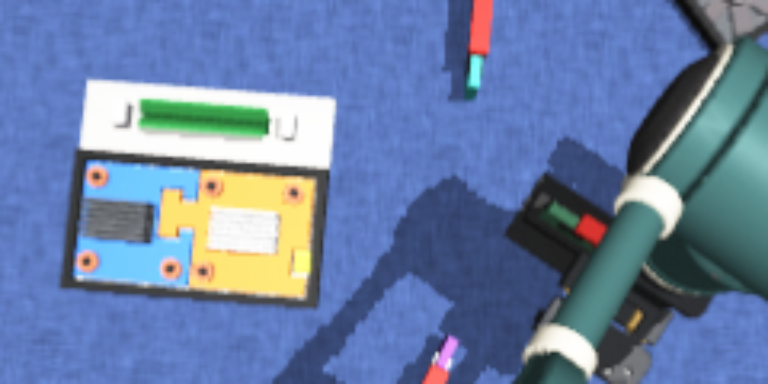

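Both modules are seated and interlocked, with offsets within 1.4 mm of home: blue at about (140,215), orange at (250,230). Next I check the held board and the clip.

```bash
python3 - <<'E'
from h import *
from cell import *
mg=lambda im:((f(im)[...,1]-f(im)[...,2]>45)&(f(im)[...,1]-f(im)[...,0]>35)).astype('u1')
for n in("top3","scene0"):
    c=dict(np.load(n+'.npz'));x0,x1,y0,y1=.53,.66,-.09,.1
    k=max(cv2.findContours(mg(rect(c,.039,x0,x1,y0,y1)),0,1)[0],key=cv2.contourArea);r=cv2.minAreaRect(k)
    print(n,x1-r[0][1]/2000,y1-r[0][0]/2000,np.array(r[1])/2,r[2],'expected',loc(TR,.085,0))
c=cams.capture("scene");np.savez('scene4.npz',**c)
cv2.imwrite('pics/s4.png',cv2.resize(c["image"][140:300,220:400],None,fx=3.5,fy=3.5))
E
```

```text
top3 0.590362533569336 0.0025360717773437597 [102.01998901  24.19158554] 3.0393998622894287 expected [0.58987838 0.00405467]
scene0 0.5923218383789063 0.007909500122070312 [106.38214111  25.40389442] 3.052882671356201 expected [0.58987838 0.00405467]
```

View pics/s4.png

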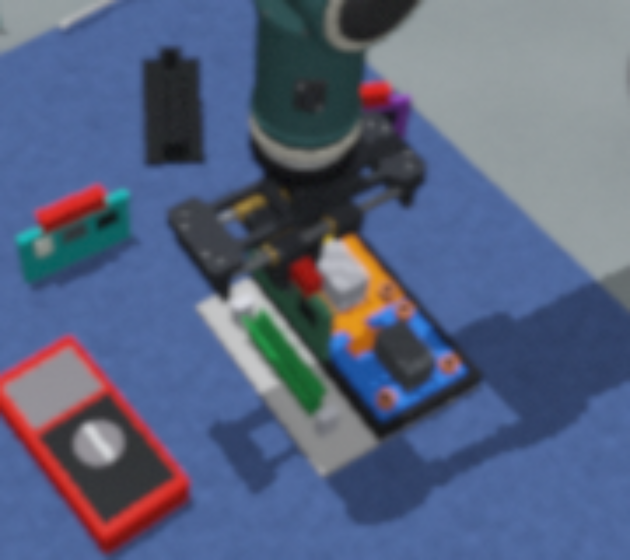

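The green board is in the gripper over the clip, around (300,290) in the crop, and the rack at (170,110) is empty. The clip is where I expected it in the top view. Pressing in now, guarded.

```bash
python3 - <<'E'
from h import *
from cell import *
C=loc(TR,.085,0);manip.move_linear([*C,.102],rate=.12)
f0=manip.state()["contact_force"].copy();z=.102
while z>.0565:
    z-=.003 if z>.066 else .0015
    manip.move_linear([*C,z],rate=.05);s=manip.state();d=s["contact_force"]-f0
    print('%.4f %.4f'%(z,s["tool_pos"][2]),d.round(1),'%.4f %.1f'%(s["gripper_width"],s["clock"]))
    if d[2]>24 or np.hypot(d[0],d[1])>15: break
E
```

```text
0.0990 0.0997 [-0.7 -0.7  0.2] 0.0135 28.9
0.0960 0.0959 [-0.5 -0.5  0.4] 0.0135 29.2
0.0930 0.0926 [-0.9 -0.5 -0.5] 0.0132 29.4
0.0900 0.0897 [-0.9 -0.1 -0.6] 0.0135 29.7
0.0870 0.0870 [0.3 0.  0.3] 0.0136 29.9
0.0840 0.0846 [-1.2 -0.8  3.4] 0.0137 30.2
0.0810 0.0823 [-0.2  0.1  7.3] 0.0131 30.4
0.0780 0.0783 [ 1.  -1.3  4.1] 0.0135 30.7
0.0750 0.0746 [-0.4 -1.3  2.6] 0.0136 30.9
0.0720 0.0715 [ 0.4 -0.   1.5] 0.0135 31.2
0.0690 0.0685 [ 0.1 -1.2  2. ] 0.0134 31.4
0.0660 0.0656 [-0.2 -0.7  1.2] 0.0136 31.7
0.0645 0.0644 [ 0.6 -1.5  2.5] 0.0133 31.9
0.0630 0.0629 [ 0.8 -1.2  2.9] 0.0133 32.2
0.0615 0.0613 [-0.  -1.2  3. ] 0.0133 32.4
0.0600 0.0603 [ 0.3 -0.4  5.6] 0.0135 32.7
0.0585 0.0603 [-3.5 -1.7 12.7] 0.0135 32.9
0.0570 0.0602 [-4.9  0.2 21.5] 0.0132 33.2
0.0555 0.0602 [-7.6  0.1 27.4] 0.0135 33.4
```

```bash
python3 - <<'E'
from h import *
from cell import *
C=loc(TR,.085,0);manip.move_linear([*C,.060],rate=.05)
manip.set_gripper(.04);manip.move_linear([*C,.17],rate=.15)
manip.set_joints([-1.383,0.264,1.604,0,1.274,-0.037])
T=cams.capture("top");S=cams.capture("scene");print(manip.state()["clock"],manip.state()["contact_force"])
for n,mk,ed,se in(("o",mo,ORANGE,-.042),("b",mb,BLUE,.057)):
    O0=np.array([*loc(TR,0,se),TR[2]]);F,E=fit([pts(T,mk,.022,.42,.6,-.14,.14)],ed,O0);print(n,F-O0,len(E))
mr=lambda im:((f(im)[...,2]>130)&(f(im)[...,1]<110)&(f(im)[...,0]<110)).astype('u1')
for n,c in(("top",T),("scene",S)):
    x0,x1,y0,y1=.53,.66,-.06,.07
    k=max(cv2.findContours(mr(rect(c,.088,x0,x1,y0,y1)),0,1)[0],key=cv2.contourArea);r=cv2.minAreaRect(k)
    print(n,'bar',x1-r[0][1]/2000,y1-r[0][0]/2000,np.array(r[1])/2,r[2],'exp',C)
# heights from depth, top camera
zr=T["z_map"];v,u=np.mgrid[0:420,0:560];W=T["position"]+ray(T,np.c_[u.ravel(),v.ravel()])*zr.reshape(-1,1)
I=T["image"].reshape(-1,3)[:,None];tr=(abs(W[:,0]-.505)<.06)&(abs(W[:,1]-.01)<.11)&(zr.ravel()>0)
for n,mk in(("orange",mo),("blue",mb)):
    k=tr&mk(I)[:,0];print(n,'z pct',np.percentile(W[k,2],[5,50,95]).round(4))
k=mr(I)[:,0].astype(bool)&(abs(W[:,0]-C[0])<.03)&(abs(W[:,1]-C[1])<.05);print('bar z',np.percentile(W[k,2],[50,90]).round(4))
a=cv2.resize(T["image"][180:280,165:285],None,fx=3.3,fy=3.3);b=cv2.resize(S["image"][180:280,265:385],None,fx=3.3,fy=3.3)
cv2.imwrite('pics/end.png',np.hstack([a,b]))
E
```

```text
38.05 [-0.0228871  -0.27527001 -0.4578155 ]
o [ 0.00074416 -0.00071918 -0.00031909] 12
b [ 0.0012156  -0.00030714 -0.00133416] 8
top bar 0.5892135696411133 0.0029215850830078133 [66.55706787 14.43988419] 3.6044206619262695 exp [0.58987838 0.00405467]
scene bar 0.5772836074829102 -0.012213714599609363 [107.2587738   47.74118423] 30.27855682373047 exp [0.58987838 0.00405467]
orange z pct [0.0194 0.0234 0.0328]
blue z pct [0.0194 0.0231 0.0261]
bar z [0.0892 0.0907]
```

View pics/end.png

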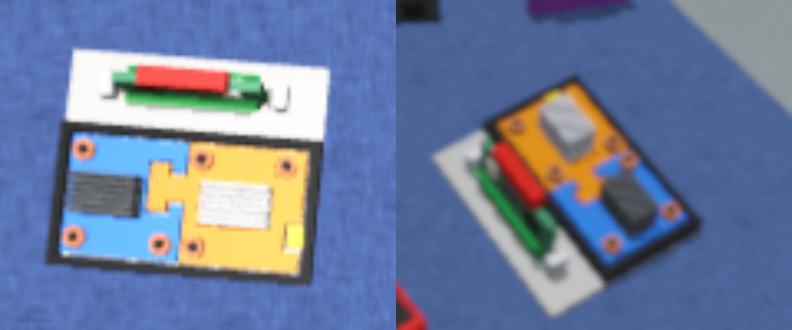

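The final views show both modules flush and interlocked, and the board upright between the posts, with its bar at about (180,80) in the left picture.

```bash
python3 -c "
from cell import order;order.close_job()"
```

```text
the job is handed in; nothing more can be done
```

The job is done and handed in at about 38 s of the 72 s allowed. The orange module went into the tray first, then the blue one locked onto its tab, and last the green board from the rack was pressed into the clip. Each went in on the first try, and the arm is back at its start pose touching nothing.

- **Modules:** both sit within about 1.4 mm and 0.002 rad of home in the top view. Their tops read about 23 mm against the 22 mm rim, which is within depth noise. Contact force when they reached the floor was about 16 N.
- **Board:** the gripper bottomed out at the same height as in the rack, with about 27 N on the last push. The grip bar's top reads about 89 mm against the expected 88 mm, and its centre is within about 1.3 mm in the top view.
- **Checks that failed or disagreed:**
  - The scene-camera check of the bar failed: other red patches merged into its outline, so I discarded it.
  - A scene-camera fit of the orange module after it was placed was 0.024 rad off the top view. I trusted the top view, which agreed with the pictures.
- **Not measured:** I did not re-measure the meter, fan and screwdriver. The arm was not sent near them, and no unexpected contact force showed in the readings I took.

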